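# Find the full refill cartridge on the balance and seat it in the dosing dock

### The arm

A 7-joint arm with a two-finger parallel gripper is mounted at the origin on the work surface. World frame = base frame: x ahead of the robot, y to its left, z up, the work surface at z = 0. Lengths are in m, angles in rad, forces in N, time in s.
With the tool pointing down it reaches from about 0.4 to 0.875 m from the base axis. Payload 4.4 kg.
Tool frame: the origin (TCP) lies between the finger pads; the fingertips stand env.tip_extent ahead of it and the grasp point (between the pads) is the TCP (env.tip_extent is the distance from the TCP to the fingertips, in m); z points along the fingers, y is the line along which they close (so a half turn about z gives the same grasp; the last joint's range is limited). The gripper opens to 85 mm and grips with 20 to 120 N. Pads are 22 mm wide; open, the fingers measure 114 mm over their backs; the gripper's body (76 mm by 85 mm) begins 54 mm behind the grasp point. The pads swing forward as they close: fully open they stand 13 mm farther back than shut.
Start: joints at [-1.262, 0.628, 0.038, 1.517, -0.027, 0.996, -0.02], TCP at [0.238, 0.605, 0.25] pointing down, gripper open.
Joint ranges: [-3.06, 3.06], [-0.37, 2.12], [-1.25, 1.32], [0.18, 2.47], [-1.1, 4.24], [0.23, 1.98], [-2.94, 2.94]. Speed limits (rad/s): [2.57, 2.57, 3.14, 3.14, 3.14, 3.14, 3.14].

### API

Orientations are given as a rotation vector (axis times angle).
In Python, from bench import readout, vision, env, finder gives the robot as it stands.
- The arm moves only by the tool step_arm, never from a script. Its argument "steps" is a list of rows, each an object with "xyz": the shift along the world's x, y, z each as a share of 0.4 m, from -1 to 1, a list of three; "rot": the turn, a rotation vector about the world's x, y, z each as a share of 30 degrees, from -1 to 1, a list of three; "gripper": the gripper's target within -1 to 1 (shut at 1, half-way at 0, fully open at -1). In form: [{"xyz": [tx, ty, tz], "rot": [wx, wy, wz], "gripper": gripper}, ...]. A call has exactly 8 rows; each row is the pose to reach, as a shift and turn from the pose commanded when the call began; what a row does not reach only later rows make up. A row lasts 1/10 s, in which the tool goes at most 50 mm and 8.59 degrees, less where a joint would pass 70% of its speed; a pose out of reach is approached as far as the arm can. A call with a number of a shift or a turn outside -1 to 1 is refused whole. A call with a gripper value outside its range is refused whole. The fingers move at their own pace and stop on an object; the grip force is fixed at half the most. Time passes only in rows, so rows that repeat a pose let the fingers close, or fill a call up. It gives the time, the measured TCP pose, the force, the opening and the grip force at its end, in the units of the state.
- readout.read_state(): the state, without advancing time (a new reading comes with each control period).
- vision.capture(name): name is "scene" or "side" or "wrist"; returns (picture, depth): 400x640x3 uint8, red, green, blue; 400x640 float32, m along the optical axis (not along the pixel's ray), 0 where there is no reading.
- vision.camera_info(name): a dict with "fx", "fy", "cx", "cy" (pixels), "R" (3x3) and "t" (3): a world point X has camera coordinates R X + t; the wrist camera has in their place "T_tool_cam" (4x4, takes a point from camera to tool coordinates, whose origin is the TCP and whose axes are the flange's). Camera axes: x right, y down, z forward; pixel columns grow to the right and rows downward; lengths in m; the calibration is good to about 2 mm. The wrist camera is an equidistant fisheye: a pixel r from the principal point sees the ray r / f radians off the axis. A picture is of the moment at which its call begins: read the wrist's pose just before it. camera_info takes no time and is no camera call.
- env.close_job(): hands the job in; it is judged then, once.
Trained networks look in the newest picture that a camera, given by its name, has taken for a name from the list of things; names that differ only in an ending like _2 or _b are one class to them, and where a whole thing is asked for, a point or a joint stands for the part that bears it (a point fixed in the world has none). Each returns a list of dicts, best first, with "p" (0 to 1); they miss things now and then, are a little off and sometimes report something else, mostly with a low value. They report only what shows in the picture. A call takes as long as a camera call. They do not tell look-alikes from the thing itself.
- finder.silhouettes(camera, target): "mask" (400x640 bool, what is visible of it) and "rect" ([left, top, right, bottom] in pixels, round what is visible of it).
The state is a dict: "time_s": time; "joint_pos": joint angles; "joint_vel": joint speeds; "joint_torque": joint torques, N m; "eef_pos": TCP position; "tool_rot": TCP orientation; "contact_force": force on the tool from outside, world axes, zero at the start; "ft_torque": the same for the moment, N m; "opening": finger opening in m; "grip_force": force on a finger pad.
Only numpy, scipy, OpenCV 4.12 (cv2) and the standard library are available. Lean on these libraries where they do the work, as an engineer would, in place of code of your own. Each camera call takes 0.05 s, during which the arm holds its last target. There are 200 camera calls.

### The job

One of the two look-alike refill cartridges is full and the other is spent: gently set one on each pan of the balance, let go, and see which side drops. Take the cartridge on the side that dropped, put it in the dosing dock and press it straight down past the stiff valve pin until it is fully home, keeping it pressed against the bottom with about 15 N (never more than 32 N) for half a second before letting go. Leave the other cartridge standing on its pan, and do not disturb the other things.

Things in the scene. Friction and masses are not known exactly. Their poses are not given: they have to be found in the camera images.
- cart_1_mid (a point): one of two sealed refill cartridges that look the same (one full, one spent; the full one at least 1.6 times as heavy; 85 to 270 g). Upright: grey round body 44 mm across, 39 mm high, foot bevelled 3 mm; on it a round white neck 26 mm across, 27 mm high, to be gripped; 66 mm high in all. This point is its centre, 33 mm above its underside; z is its axis, up.
- cart_2_mid (a point): the other of the two sealed refill cartridges that look the same (one full, one spent; the full one at least 1.6 times as heavy; 85 to 270 g). Upright: grey round body 44 mm across, 39 mm high, foot bevelled 3 mm; on it a round white neck 26 mm across, 27 mm high, to be gripped; 66 mm high in all. This point is its centre, 33 mm above its underside; z is its axis, up.
- balance: fixed pivot balance: grey base 130 x 160 x 18 mm, uprights to 112 mm, pivot 100 mm up. Origin under its centre; y runs along the beam to the left pan. The beam turns freely about x; empty it is nearly level, one cartridge takes its side down to the stop. A pan yields up to 23 mm under 1 to 4 N (damped), then is rigid at the stop: let go while it still yields. Never press on a pan with more than 25 N.
- beam (a joint): tilt of the beam in rad, 0 level, stops at -0.09 and +0.09: positive = the right pan (-y of the balance) is down, negative = the left pan (+y) is down.
- pan_left (a point): centre of the floor of the left pan, 130 mm from the pivot along +y of the balance, 70 mm above the table when level (about 12 mm up or down at the stops). Round steel dish, 56 mm inside, rim 6 mm above its floor; tilts with the beam. z is the pan's up.
- pan_right (a point): the same for the right pan, on the -y side of the balance.
- dock: fixed dosing dock: white block 105 x 105 mm on a black base, top 46 mm above the table, upright round bore 47 mm across in its middle (mouth bevelled 4 mm). Origin under its centre, z up. The bore's rigid flat bottom is set differently each time, 28 to 38 mm below the mouth: only feel tells when a cartridge stands on it (its centre then 41 to 51 mm, its body's top 47 to 57 mm above the table).
- dock_mouth (a point): centre of the bore at the top face of the dock's block, 46 mm above the table.
- valve (a joint): how far the valve pin has been pushed down, in m. The pin is steel, 22 mm across, in the middle of the bore; at 0 (it starts at 0 to 0.004) its top is 16 mm below the mouth. It gives way at about 6 N down to the bore's bottom and stays where it is left; only the bottom bears more.
- lint_brush: bystander, leave alone: brush, 170 mm long, lying. Origin at its underside.
- spool: bystander, leave alone: wooden thread spool, 32 mm across, 38 mm high. Origin at its underside.
- jar: bystander, leave alone: glass jar, 68 mm across, 90 mm high. Origin at its underside.
- soap: bystander, leave alone: bar of soap, 85 x 55 x 28 mm. Origin at its underside.
Things that resemble listed ones, but are neither listed nor needed, are in the scene too. What is shaped like the part that bears cart_1_mid but green or red is not meant.

How it is judged:
By the outcome, as a careful person would: the job done as asked, in the order asked, and still so for the second after the job is handed in, with the robot touching nothing.
It also fails if it takes over 72 s, if anything falls off the work surface, if the arm or the gripper's body presses on something with over 40 N, if the wrist force passes 120 N, or if a joint passes its speed limit or range.

## Working session

There is one attempt and no reset: what is moved stays moved. The work goes in short steps, Python scripts to look and compute and a tool call to move; the robot and the scene stay as the last step left them, time stands still between calls to the robot, and variables do not carry over. Pictures are saved under pics/ and viewed, at most 10 in all, crops included, and the job is handed in when it is done.

Besides the shell and the picture viewer there is one more tool, called after "Emit:" in YAML: its name, and indented under it one key for each argument. step_arm: Moves the arm, as the interface text tells. Its arguments: {"type":"object","properties":{"steps":{"type":"array"}},"required":["steps"]}

```bash
ls; mkdir -p pics
cat > h.py <<'E'
import numpy as np,cv2
from bench import readout,vision,env,finder
def cloud(cam,d):
    i=vision.camera_info(cam); v,u=np.mgrid[0:400,0:640]
    P=np.stack([(u-i['cx'])/i['fx']*d,(v-i['cy'])/i['fy']*d,d],-1)
    R=np.array(i['R']);t=np.array(i['t'])
    W=(P-t)@R; W[d<=0]=np.nan
    return W
E
python3 - <<'E'
from h import *
np.set_printoptions(precision=4,suppress=True)
print(env.tip_extent, readout.read_state())
ims=[]
for c in ['scene','side']:
    im,d=vision.capture(c); ims.append(im); W=cloud(c,d); np.savez(c,im=im,d=d,W=W)
    for n in ['cart_1_mid','balance','dock','pan_left','lint_brush','spool','jar','soap']:
        for r in finder.silhouettes(c,n):
            m=r['mask']; p=W[m]; p=p[~np.isnan(p[:,0])]
            if r['p']<.2 or len(p)<5: continue
            z=np.percentile(p[:,2],97); top=p[p[:,2]>z-.008]
            print(c,n,round(r['p'],2),np.array(r['rect']).round(),'med',np.median(p,0),'ztop',z,'topmid',(top.min(0)+top.max(0))/2, top.max(0)-top.min(0))
    cv2.imwrite(f'pics/{c}0.png',im[:,:,::-1])
E
```

```text
pics
0.019 {'time_s': 0.0, 'joint_pos': array([-1.2618,  0.6293,  0.0385,  1.5184, -0.027 ,  0.9963, -0.02  ]), 'joint_vel': array([-0.0016,  0.0007, -0.001 , -0.    ,  0.0005, -0.0009,  0.0001]), 'joint_torque': array([  0.0005, -56.3407,   1.2269, -19.3441,   0.0111,   0.0104,
         0.    ]), 'eef_pos': array([0.2377, 0.6043, 0.2494]), 'tool_rot': array([-0.5853, -3.0863,  0.0029]), 'contact_force': array([ 0.2312, -0.5952, -0.6714]), 'ft_torque': array([ 0.0095,  0.0125, -0.0111]), 'grip_force': 0.0, 'opening': 0.08555370382215942}
scene cart_1_mid 0.59 [324. 155. 338. 175.] med [0.3573 0.1011 0.0397] ztop 0.06947581211420323 topmid [0.3481 0.1044 0.0669] [0.0236 0.0196 0.0099]
scene cart_1_mid 0.58 [350. 149. 366. 177.] med [0.39   0.172  0.0385] ztop 0.06961989124145278 topmid [0.4122 0.1694 0.0673] [0.0897 0.0415 0.0111]
scene cart_1_mid 0.55 [356. 171. 373. 193.] med [0.4711 0.1544 0.0405] ztop 0.070602893351709 topmid [0.5126 0.1264 0.0898] [0.1212 0.0868 0.053 ]
scene cart_1_mid 0.55 [369. 142. 383. 167.] med [0.3773 0.2475 0.0383] ztop 0.06953458041904745 topmid [0.368  
[... 2998 characters left out ...]
23. 248. 343. 275.] med [0.4633 0.1697 0.0385] ztop 0.0678242814815624 topmid [0.4638 0.1592 0.0659] [0.023  0.0265 0.0114]
side jar 0.62 [302.  96. 324. 128.] med [ 0.551  -0.4174  0.0602] ztop 0.09305319782973363 topmid [ 0.5523 -0.4386  0.0903] [0.0541 0.066  0.0097]
side jar 0.57 [264. 180. 294. 278.] med [0.5931 0.1326 0.0756] ztop 0.11298458609577253 topmid [0.5946 0.0848 0.1103] [0.0242 0.0317 0.0105]
side jar 0.23 [340. 226. 355. 250.] med [0.432  0.0879 0.0341] ztop 0.04120270851445843 topmid [0.432  0.0827 0.0383] [0.0291 0.0318 0.0084]
side soap 0.55 [303.  96. 322. 129.] med [ 0.5515 -0.4165  0.0618] ztop 0.09305287033316664 topmid [ 0.5507 -0.4346  0.0903] [0.0508 0.058  0.0097]
```

Run:
```python
from h import *
a=cv2.imread('pics/scene0.png')[130:310,120:500]; b=cv2.imread('pics/side0.png')[80:330,220:420]
cv2.imwrite('pics/a.png',cv2.resize(a,None,fx=2.1,fy=2.1,interpolation=cv2.INTER_CUBIC)); cv2.imwrite('pics/b.png',cv2.resize(b,None,fx=2.4,fy=2.4,interpolation=cv2.INTER_CUBIC))
```

```text
(no output)
```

View pics/a.png

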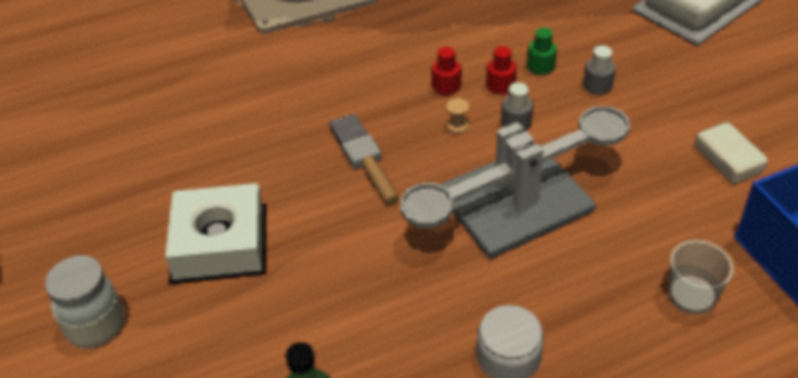

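View pics/b.png

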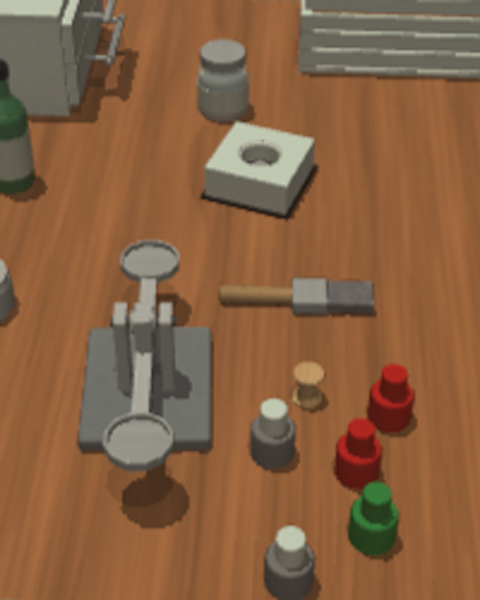

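The grey/white cartridges stand at a.png (517,105) and (600,70); the red and green ones are decoys. The pans are at (427,205) and (604,125), and the dock bore is at (213,220). Next I fit the positions more precisely.

```bash
cat >> h.py <<'E'
from scipy.optimize import least_squares
def circ(p,r=None,c0=None):
    c0=p.mean(0) if c0 is None else c0
    if r: f=lambda q:np.hypot(*(p-q[:2]).T)-r; q0=c0
    else: f=lambda q:np.hypot(*(p-q[:2]).T)-q[2]; q0=[*c0,.025]
    s=least_squares(f,q0,loss='soft_l1',f_scale=.002); return s.x, np.abs(s.fun).mean()
E
python3 - <<'E'
from h import *
np.set_printoptions(precision=4,suppress=True)
for c in ['scene','side']:
    f=np.load(c+'.npz'); W=f['W']; im=f['im']; X=W.reshape(-1,3); X=X[~np.isnan(X[:,0])]
    cam=-np.array(vision.camera_info(c)['R']).T@np.array(vision.camera_info(c)['t'])
    print(c,'cam',cam, 'table z',np.nanmedian(X[(abs(X[:,0]-.5)<.05)&(abs(X[:,1]+.13)<.03)][:,2]))
    def near(x,y,r,z0,z1): 
        return X[(np.hypot(X[:,0]-x,X[:,1]-y)<r)&(X[:,2]>z0)&(X[:,2]<z1)]
    for x,y in [(.464,.160),(.443,.306)]:
        p=near(x,y,.03,.045,.061); q=near(x,y,.03,.064,.08); b=near(x,y,.04,.006,.036); 
        print('cart',x,y,'neck',len(p),circ(p[:,:2],.013,(x,y)) if len(p)>4 else '','top',len(q),q.mean(0),np.median(q[:,2]),'body',circ(b[:,:2],.022,(x,y)) if len(b)>4 else '')
    # base of the balance
    B=near(.594,.085,.12,.012,.022)[:,:2].astype(np.float32); print('base',len(B),cv2.minAreaRect(B))
    U=near(.594,.085,.05,.1,.12); print('upr',(U.min(0)+U.max(0))/2)
    for s in (1,-1):
        p=near(.594,.085+s*.13,.05,.05,.1); print('pan',s,len(p),np.median(p,0),(p.min(0)+p.max(0))/2,p.max(0)-p.min(0),circ(p[p[:,2]>np.percentile(p[:,2],40)][:,:2]))
    D=near(.494,-.276,.09,.042,.056); r=cv2.minAreaRect(D[:,:2].astype(np.float32)); print('dock',r,np.median(D[:,2]))
    h=near(*r[0],.035,.0,.038);print('hole pts',len(h),np.median(h,0))
    d=D[np.hypot(*(D[:,:2]-r[0]).T)<.04]
    # inner edge points per angle
    a=np.arctan2(*(d[:,:2]-r[0]).T[::-1]); k=((a+np.pi)/(2*np.pi)*24).astype(int); e=np.array([d[k==j][np.argmin(np.hypot(*(d[k==j][:,:2]-r[0]).T))][:2] for j in range(24) if (k==j).any()])
    print('bore',circ(e))
E
```

```text
scene cam [ 1.2653 -0.3388  0.8672] table z 0.0017585978473560549
cart 0.464 0.16 neck 35 (array([0.4606, 0.1607]), np.float64(0.0011038680650718878)) top 48 [0.4636 0.1587 0.0677] 0.06793871731198217 body (array([0.4605, 0.1607]), np.float64(0.0014250747408362159))
cart 0.443 0.306 neck 34 (array([0.4413, 0.3081]), np.float64(0.0016064232193376581)) top 44 [0.4436 0.3068 0.0678] 0.06795329992243848 body (array([0.4414, 0.3087]), np.float64(0.0020541837344763133))
base 1338 ((0.5932869911193848, 0.08600513637065887), (0.13132444024085999, 0.16066744923591614), 4.551434516906738)
upr [0.5942 0.0864 0.1092]
pan 1 401 [0.5836 0.2139 0.0778] [0.5835 0.2066 0.0779] [0.0639 0.0828 0.0171] (array([0.5844, 0.2136, 0.0278]), np.float64(0.006443313186435735))
pan -1 480 [ 0.602  -0.0393  0.0683] [ 0.6014 -0.0344  0.0692] [0.0647 0.0785 0.0155] (array([ 0.6016, -0.0412,  0.0278]), np.float64(0.006542764353305713))
dock ((0.4934333562850952, -0.27643781900405884), (0.10565293580293655, 0.11123153567314148), 71.91378021240234) 0.04729347426087179
hole pts 169 [ 0.4767 -0.2756  0.0269]
bore (array
[... 525 characters left out ...]
57))
base 1618 ((0.595478355884552, 0.08544065803289413), (0.12900029122829437, 0.16401655972003937), 3.994269847869873)
upr [0.5944 0.0859 0.1083]
pan 1 608 [0.5865 0.2136 0.0764] [0.5856 0.2066 0.0779] [0.0619 0.0816 0.0152] (array([0.5859, 0.213 , 0.0275]), np.float64(0.006634277123635219))
pan -1 378 [ 0.6043 -0.0434  0.0679] [ 0.6043 -0.0357  0.07  ] [0.0621 0.0801 0.0154] (array([ 0.6035, -0.0423,  0.0287]), np.float64(0.005929486712512878))
dock ((0.49579548835754395, -0.27811121940612793), (0.11451694369316101, 0.10690676420927048), 72.64745330810547) 0.04703856822703128
hole pts 96 [ 0.497  -0.2985  0.0283]
bore (array([ 0.4959, -0.275 ,  0.0252]), np.float64(0.0013152752443476464))
```

Emit:
step_arm:
  steps:
    - {"xyz": [0.51375, -0.745, -0.125], "rot": [0, 0, 0.717], "gripper": -1}
    - {"xyz": [0.51375, -0.745, -0.125], "rot": [0, 0, 0.717], "gripper": -1}
    - {"xyz": [0.51375, -0.745, -0.125], "rot": [0, 0, 0.717], "gripper": -1}
    - {"xyz": [0.51375, -0.745, -0.125], "rot": [0, 0, 0.717], "gripper": -1}
    - {"xyz": [0.51375, -0.745, -0.125], "rot": [0, 0, 0.717], "gripper": -1}
    - {"xyz": [0.51375, -0.745, -0.125], "rot": [0, 0, 0.717], "gripper": -1}
    - {"xyz": [0.51375, -0.745, -0.125], "rot": [0, 0, 0.717], "gripper": -1}
    - {"xyz": [0.51375, -0.745, -0.125], "rot": [0, 0, 0.717], "gripper": -1}

```text
time_s: 1.7
eef_pos: [0.4468, 0.3005, 0.1998]
tool_rot: [0.012, 3.141, -0.006]
contact_force: [-0.6, 0.6, -0.2]
opening: 0.0852
grip_force: 0.0
```

```bash
cat >> h.py <<'E'
from scipy.spatial.transform import Rotation as Ro
def wrist():
    s=readout.read_state(); im,d=vision.capture('wrist'); i=vision.camera_info('wrist'); T=np.array(i['T_tool_cam'])
    f=i['fx']; v,u=np.mgrid[0:400,0:640]; x=(u-i['cx'])/f; y=(v-i['cy'])/i['fy']; r=np.hypot(x,y)+1e-9
    k=np.where(r<1.5,np.tan(np.minimum(r,1.5))/r,np.nan)
    P=np.stack([x*k*d,y*k*d,d],-1); P=P@T[:3,:3].T+T[:3,3]
    W=P@Ro.from_rotvec(s['tool_rot']).as_matrix().T+s['eef_pos']; W[d<=0]=np.nan
    return s,im,W
E
python3 - <<'E'
from h import *
np.set_printoptions(precision=4,suppress=True)
s,im,W=wrist(); print(s['eef_pos'],s['tool_rot'],s['time_s'],s['contact_force'],vision.camera_info('wrist'))
cv2.imwrite('pics/w1.png',im[:,:,::-1]); np.savez('w1',im=im,W=W)
X=W.reshape(-1,3);X=X[~np.isnan(X[:,0])]
for x,y in [(.463,.1595),(.4435,.307)]:
    q=X[(np.hypot(X[:,0]-x,X[:,1]-y)<.03)&(X[:,2]>.058)&(X[:,2]<.08)]
    if len(q)>9: print(len(q),np.median(q,0),(q.min(0)+q.max(0))/2,q.max(0)-q.min(0))
    b=X[(np.hypot(X[:,0]-x,X[:,1]-y)<.04)&(X[:,2]>.008)&(X[:,2]<.048)]
    if len(b)>9: print('body',len(b),(b.min(0)+b.max(0))/2,b.max(0)-b.min(0))
E
```

```text
[0.4468 0.3005 0.1998] [ 0.0123  3.1406 -0.0063] 1.7 [-0.5798  0.5607 -0.1763] {'fx': 309.70691628693146, 'fy': 309.70691628693146, 'cx': 319.5918626716529, 'cy': 203.8171460080573, 'T_tool_cam': array([[ 0.0002, -0.9495, -0.3138,  0.08  ],
       [ 1.    ,  0.    ,  0.0006,  0.0001],
       [-0.0006, -0.3138,  0.9495, -0.1236],
       [ 0.    ,  0.    ,  0.    ,  1.    ]])}
545 [0.4609 0.1619 0.0656] [0.4624 0.1606 0.0632] [0.0262 0.0253 0.0103]
body 1099 [0.4616 0.1611 0.028 ] [0.0434 0.0423 0.0398]
697 [0.4415 0.3075 0.0658] [0.4425 0.3076 0.0629] [0.0258 0.0245 0.0098]
body 970 [0.4416 0.3068 0.028 ] [0.0425 0.0432 0.0399]
```

View pics/w1.png

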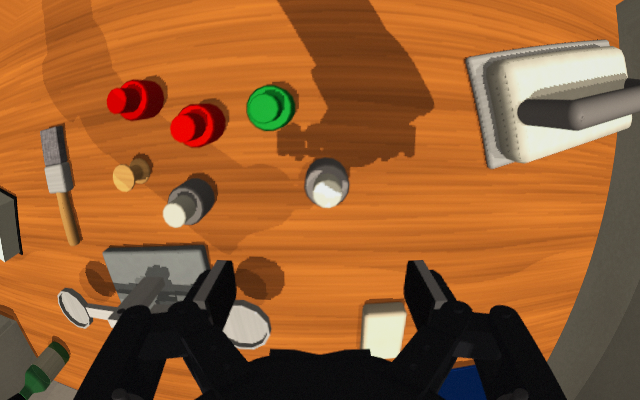

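The wrist view shows cartridge B at (327,183) below the gripper and cartridge A at (187,203). I'll lower onto B.

Emit:
step_arm:
  steps:
    - {"xyz": [-0.004, 0.001, -0.05], "rot": [0, 0, 0], "gripper": -1}
    - {"xyz": [-0.004, 0.001, -0.15], "rot": [0, 0, 0], "gripper": -1}
    - {"xyz": [-0.004, 0.001, -0.25], "rot": [0, 0, 0], "gripper": -1}
    - {"xyz": [-0.004, 0.001, -0.3], "rot": [0, 0, 0], "gripper": -1}
    - {"xyz": [-0.004, 0.001, -0.34], "rot": [0, 0, 0], "gripper": -1}
    - {"xyz": [-0.004, 0.001, -0.345], "rot": [0, 0, 0], "gripper": -1}
    - {"xyz": [-0.004, 0.001, -0.345], "rot": [0, 0, 0], "gripper": -1}
    - {"xyz": [-0.004, 0.001, -0.345], "rot": [0, 0, 0], "gripper": -1}

```text
time_s: 2.55
eef_pos: [0.4422, 0.3084, 0.0633]
tool_rot: [-0.002, 3.14, 0.002]
contact_force: [0.2, 0.4, 0.5]
opening: 0.0857
grip_force: 0.0
```

Emit:
step_arm:
  steps:
    - {"xyz": [0, -0.001, -0.003], "rot": [0, 0, 0], "gripper": 1}
    - {"xyz": [0, -0.001, -0.003], "rot": [0, 0, 0], "gripper": 1}
    - {"xyz": [0, -0.001, -0.003], "rot": [0, 0, 0], "gripper": 1}
    - {"xyz": [0, -0.001, -0.003], "rot": [0, 0, 0], "gripper": 1}
    - {"xyz": [0, -0.001, -0.003], "rot": [0, 0, 0], "gripper": 1}
    - {"xyz": [0, -0.001, -0.003], "rot": [0, 0, 0], "gripper": 1}
    - {"xyz": [0, -0.001, -0.003], "rot": [0, 0, 0], "gripper": 1}
    - {"xyz": [0, -0.001, -0.003], "rot": [0, 0, 0], "gripper": 1}

```text
time_s: 3.35
eef_pos: [0.4421, 0.3071, 0.0616]
tool_rot: [-0.001, 3.141, 0.001]
contact_force: [-0.3, -1.5, 5.8]
opening: 0.0237
grip_force: 58.6
```

Emit:
step_arm:
  steps:
    - {"xyz": [0, 0, 0.05], "rot": [0, 0, 0], "gripper": 1}
    - {"xyz": [0, 0, 0.17], "rot": [0, 0, 0], "gripper": 1}
    - {"xyz": [0, 0, 0.29], "rot": [0, 0, 0], "gripper": 1}
    - {"xyz": [0.06, -0.04, 0.33], "rot": [0, 0, 0], "gripper": 1}
    - {"xyz": [0.16, -0.1, 0.33], "rot": [0, 0, 0], "gripper": 1}
    - {"xyz": [0.26, -0.165, 0.33], "rot": [0, 0, 0], "gripper": 1}
    - {"xyz": [0.3575, -0.229, 0.33], "rot": [0, 0, 0], "gripper": 1}
    - {"xyz": [0.3575, -0.229, 0.33], "rot": [0, 0, 0], "gripper": 1}

```text
time_s: 4.15
eef_pos: [0.5909, 0.2077, 0.1926]
tool_rot: [0.015, 3.137, -0.007]
contact_force: [-0.4, -0.6, -1.2]
opening: 0.0231
grip_force: 59.1
```

```bash
cat > pans.py <<'E'
from h import *
np.set_printoptions(precision=4,suppress=True)
s=readout.read_state(); print(s['eef_pos'],s['contact_force'],s['opening'])
for c in ['scene','side']:
    im,d=vision.capture(c); W=cloud(c,d); X=W.reshape(-1,3); X=X[~np.isnan(X[:,0])]
    if c=='side': cv2.imwrite('pics/tmp.png',im[:,:,::-1])
    for n,x,y in [('L',.585,.2157),('R',.603,-.0437)]:
        # rim points away from cart: annulus 26-34 mm
        r=np.hypot(X[:,0]-x,X[:,1]-y); p=X[(r>.024)&(r<.035)&(X[:,2]>.05)&(X[:,2]<.1)]
        q=X[(r<.02)&(X[:,2]>.05)&(X[:,2]<.17)]
        print(c,n,len(p),'rim z',np.median(p[:,2]) if len(p) else None,'centre',len(q),np.median(q,0) if len(q) else None, q[:,2].max() if len(q) else None)
E
python3 pans.py
```

```text
[0.5909 0.2077 0.1926] [-0.4097 -0.6431 -1.2171] 0.023118637091143583
scene L 194 rim z 0.07903235029184941 centre 117 [0.5853 0.2158 0.0766] 0.16958069498242695
scene R 238 rim z 0.07053553235767841 centre 154 [ 0.6035 -0.044   0.0678] 0.07145054516036081
side L 306 rim z 0.07755997739473733 centre 417 [0.5831 0.2238 0.1372] 0.16997032098055417
side R 80 rim z 0.07055745603122464 centre 43 [ 0.5923 -0.038   0.0679] 0.07143688588211994
```

Emit:
step_arm:
  steps:
    - {"xyz": [0, 0, 0], "rot": [0, 0, 0], "gripper": 1}
    - {"xyz": [0, 0, -0.05], "rot": [0, 0, 0], "gripper": 1}
    - {"xyz": [0, 0, -0.09], "rot": [0, 0, 0], "gripper": 1}
    - {"xyz": [0, 0, -0.12], "rot": [0, 0, 0], "gripper": 1}
    - {"xyz": [0, 0, -0.135], "rot": [0, 0, 0], "gripper": 1}
    - {"xyz": [0, 0, -0.142], "rot": [0, 0, 0], "gripper": 1}
    - {"xyz": [0, 0, -0.148], "rot": [0, 0, 0], "gripper": 1}
    - {"xyz": [0, 0, -0.153], "rot": [0, 0, 0], "gripper": 1}

```text
time_s: 5.05
eef_pos: [0.5851, 0.2155, 0.1324]
tool_rot: [-0.001, 3.141, 0.001]
contact_force: [-1.1, -0.6, -1.5]
opening: 0.0238
grip_force: 59.1
```

```bash
python3 pans.py
python3 - <<'E'
import cv2
a=cv2.imread('pics/tmp.png')[150:300,220:360]; cv2.imwrite('pics/p1.png',cv2.resize(a,None,fx=4,fy=4,interpolation=cv2.INTER_CUBIC))
E
```

```text
[0.5851 0.2155 0.1324] [-1.0916 -0.6105 -1.498 ] 0.02381905653905275
scene L 129 rim z 0.07602167157436156 centre 296 [0.5938 0.2155 0.1302] 0.16958380485140148
scene R 236 rim z 0.07370054300627349 centre 148 [ 0.604  -0.0434  0.0712] 0.07400871840507453
side L 191 rim z 0.07455954348082475 centre 261 [0.5761 0.2281 0.1077] 0.16543669985910725
side R 39 rim z 0.07412756345000654 centre 1 [ 0.5844 -0.0486  0.0727] 0.07273944712686002
```

View pics/p1.png

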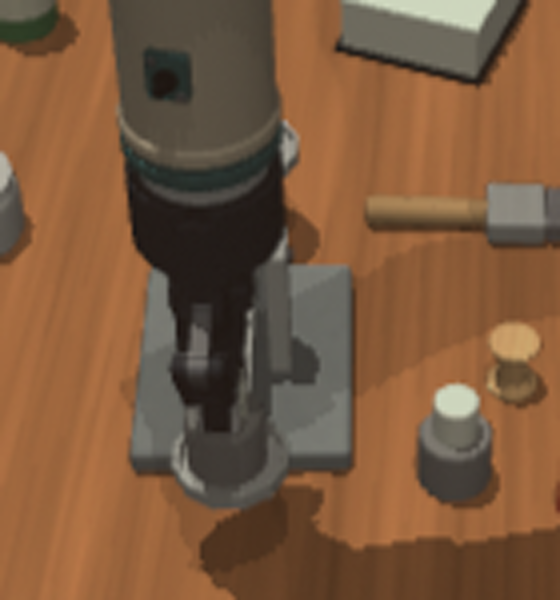

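The cartridge has met the left pan (crop (230,450)) and brought the beam level. I'll release it here.

Emit:
step_arm:
  steps:
    - {"xyz": [0, 0, -0.004], "rot": [0, 0, 0], "gripper": 1}
    - {"xyz": [0, 0, -0.006], "rot": [0, 0, 0], "gripper": -1}
    - {"xyz": [0, 0, -0.006], "rot": [0, 0, 0], "gripper": -1}
    - {"xyz": [0, 0, -0.006], "rot": [0, 0, 0], "gripper": -1}
    - {"xyz": [0, 0, -0.006], "rot": [0, 0, 0], "gripper": -1}
    - {"xyz": [0, 0, -0.006], "rot": [0, 0, 0], "gripper": -1}
    - {"xyz": [0, 0, 0.04], "rot": [0, 0, 0], "gripper": -1}
    - {"xyz": [0, 0, 0.15], "rot": [0, 0, 0], "gripper": -1}

```text
time_s: 5.95
eef_pos: [0.5822, 0.2142, 0.189]
tool_rot: [0.001, -3.134, 0.005]
contact_force: [0.3, 0.0, -0.2]
opening: 0.0854
grip_force: 0.0
```

Emit:
step_arm:
  steps:
    - {"xyz": [-0.1, -0.045, 0], "rot": [0, 0, 0.25], "gripper": -1}
    - {"xyz": [-0.21, -0.094, 0], "rot": [0, 0, 0.5], "gripper": -1}
    - {"xyz": [-0.3075, -0.137, 0], "rot": [0, 0, 0.73], "gripper": -1}
    - {"xyz": [-0.3075, -0.137, -0.03], "rot": [0, 0, 0.73], "gripper": -1}
    - {"xyz": [-0.3075, -0.137, -0.12], "rot": [0, 0, 0.73], "gripper": -1}
    - {"xyz": [-0.3075, -0.137, -0.21], "rot": [0, 0, 0.73], "gripper": -1}
    - {"xyz": [-0.3075, -0.137, -0.29], "rot": [0, 0, 0.73], "gripper": -1}
    - {"xyz": [-0.3075, -0.137, -0.323], "rot": [0, 0, 0.73], "gripper": -1}

```text
time_s: 6.75
eef_pos: [0.4606, 0.16, 0.0604]
tool_rot: [0.597, -3.081, 0.001]
contact_force: [-0.7, 0.1, 0.7]
opening: 0.0852
grip_force: 0.0
```

```bash
python3 pans.py
python3 - <<'E'
from h import *
f=cv2.imread('pics/tmp.png')
a=f[150:300,220:400]; cv2.imwrite('pics/p2.png',cv2.resize(a,None,fx=3,fy=3,interpolation=cv2.INTER_CUBIC))
E
```

```text
[0.4606 0.16   0.0604] [-0.659   0.0723  0.7115] 0.08518121565806908
scene L 134 rim z 0.06487686342184266 centre 201 [0.592  0.2116 0.1064] 0.12917841612880748
scene R 240 rim z 0.08607299815217485 centre 145 [ 0.6024 -0.0439  0.0835] 0.08788125913158049
side L 182 rim z 0.061133512279862384 centre 436 [0.5824 0.2257 0.0974] 0.12883705923335603
side R 225 rim z 0.08560630748158905 centre 140 [ 0.6033 -0.0442  0.0828] 0.08831978373675786
```

View pics/p2.png

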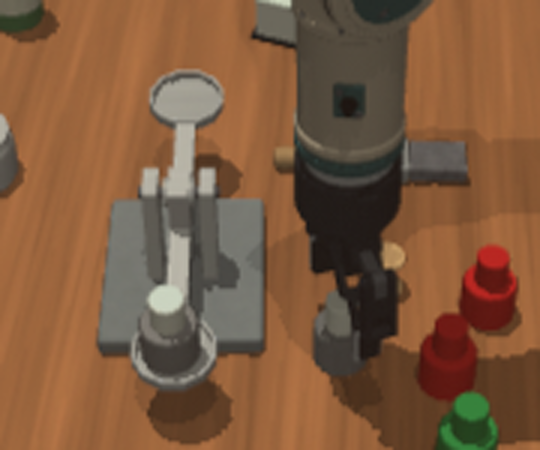

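B stands upright on the lowered left pan (crop (168,335)). The gripper is around A, so I'll close on it.

Emit:
step_arm:
  steps:
    - {"xyz": [0, 0, 0], "rot": [0, 0, 0], "gripper": -1}
    - {"xyz": [0, 0, -0.001], "rot": [0, 0, 0], "gripper": 1}
    - {"xyz": [0, 0, -0.001], "rot": [0, 0, 0], "gripper": 1}
    - {"xyz": [0, 0, -0.001], "rot": [0, 0, 0], "gripper": 1}
    - {"xyz": [0, 0, -0.001], "rot": [0, 0, 0], "gripper": 1}
    - {"xyz": [0, 0, -0.001], "rot": [0, 0, 0], "gripper": 1}
    - {"xyz": [0, 0, -0.001], "rot": [0, 0, 0], "gripper": 1}
    - {"xyz": [0, 0, -0.001], "rot": [0, 0, 0], "gripper": 1}

```text
time_s: 7.65
eef_pos: [0.4622, 0.1604, 0.0629]
tool_rot: [-0.597, 3.083, -0.0]
contact_force: [0.3, -0.7, 6.2]
opening: 0.0232
grip_force: 58.5
```

Emit:
step_arm:
  steps:
    - {"xyz": [0, 0, 0.06], "rot": [0, 0, 0], "gripper": 1}
    - {"xyz": [0, 0, 0.17], "rot": [0, 0, 0], "gripper": 1}
    - {"xyz": [0, 0, 0.28], "rot": [0, 0, 0], "gripper": 1}
    - {"xyz": [0.05, -0.07, 0.36], "rot": [0, 0, 0], "gripper": 1}
    - {"xyz": [0.12, -0.17, 0.4], "rot": [0, 0, 0], "gripper": 1}
    - {"xyz": [0.19, -0.27, 0.4], "rot": [0, 0, 0], "gripper": 1}
    - {"xyz": [0.26, -0.37, 0.4], "rot": [0, 0, 0], "gripper": 1}
    - {"xyz": [0.32, -0.46, 0.4], "rot": [0, 0, 0], "gripper": 1}

```text
time_s: 8.45
eef_pos: [0.5905, -0.0263, 0.2222]
tool_rot: [0.596, -3.084, 0.001]
contact_force: [-0.1, 1.3, -2.9]
opening: 0.0235
grip_force: 59.8
```

Emit:
step_arm:
  steps:
    - {"xyz": [0.0325, -0.051, 0], "rot": [0, 0, 0], "gripper": 1}
    - {"xyz": [0.0325, -0.051, -0.05], "rot": [0, 0, 0], "gripper": 1}
    - {"xyz": [0.0325, -0.051, -0.12], "rot": [0, 0, 0], "gripper": 1}
    - {"xyz": [0.0325, -0.051, -0.16], "rot": [0, 0, 0], "gripper": 1}
    - {"xyz": [0.0325, -0.051, -0.18], "rot": [0, 0, 0], "gripper": 1}
    - {"xyz": [0.0325, -0.051, -0.195], "rot": [0, 0, 0], "gripper": 1}
    - {"xyz": [0.0325, -0.051, -0.21], "rot": [0, 0, 0], "gripper": 1}
    - {"xyz": [0.0325, -0.051, -0.22], "rot": [0, 0, 0], "gripper": 1}

```text
time_s: 9.25
eef_pos: [0.6033, -0.0435, 0.1347]
tool_rot: [-0.598, 3.083, 0.0]
contact_force: [0.2, 1.1, -0.8]
opening: 0.0231
grip_force: 59.9
```

```bash
python3 pans.py
```

```text
[ 0.6033 -0.0435  0.1347] [ 0.1631  1.0676 -0.799 ] 0.023063706020678344
scene L 127 rim z 0.07389805392084435 centre 227 [0.5926 0.2096 0.1143] 0.13951458678720638
scene R 156 rim z 0.07683268754951705 centre 303 [ 0.6126 -0.0416  0.1282] 0.16986748494561493
side L 192 rim z 0.07278333180373417 centre 395 [0.5818 0.2242 0.1099] 0.13922655956249613
side R 142 rim z 0.07563999219721529 centre 217 [ 0.6013 -0.0315  0.1092] 0.15422832282787846
```

Nearly level. I'll go 1 mm lower and release.

Emit:
step_arm:
  steps:
    - {"xyz": [0, 0, -0.004], "rot": [0, 0, 0], "gripper": 1}
    - {"xyz": [0, 0, -0.005], "rot": [0, 0, 0], "gripper": -1}
    - {"xyz": [0, 0, -0.005], "rot": [0, 0, 0], "gripper": -1}
    - {"xyz": [0, 0, -0.005], "rot": [0, 0, 0], "gripper": -1}
    - {"xyz": [0, 0, -0.005], "rot": [0, 0, 0], "gripper": -1}
    - {"xyz": [0, 0, -0.005], "rot": [0, 0, 0], "gripper": -1}
    - {"xyz": [0, 0, 0.04], "rot": [0, 0, 0], "gripper": -1}
    - {"xyz": [0, 0, 0.15], "rot": [0, 0, 0], "gripper": -1}

```text
time_s: 10.15
eef_pos: [0.6, -0.0439, 0.1915]
tool_rot: [0.596, -3.076, -0.003]
contact_force: [0.0, -0.3, 0.1]
opening: 0.0854
grip_force: 0.0
```

Emit:
step_arm:
  steps:
    - {"xyz": [0, 0, 0.05], "rot": [0, 0, 0], "gripper": -1}
    - {"xyz": [0, 0, 0.05], "rot": [0, 0, 0], "gripper": -1}
    - {"xyz": [0, 0, 0.05], "rot": [0, 0, 0], "gripper": -1}
    - {"xyz": [0, 0, 0.05], "rot": [0, 0, 0], "gripper": -1}
    - {"xyz": [0, 0, 0.05], "rot": [0, 0, 0], "gripper": -1}
    - {"xyz": [0, 0, 0.05], "rot": [0, 0, 0], "gripper": -1}
    - {"xyz": [0, 0, 0.05], "rot": [0, 0, 0], "gripper": -1}
    - {"xyz": [0, 0, 0.05], "rot": [0, 0, 0], "gripper": -1}

```text
time_s: 10.95
eef_pos: [0.6028, -0.0439, 0.214]
tool_rot: [0.598, -3.084, -0.0]
contact_force: [-0.2, -0.1, -0.2]
opening: 0.085
grip_force: 0.0
```

```bash
python3 pans.py
python3 - <<'E'
from h import *
np.set_printoptions(precision=4,suppress=True)
s,im,W=wrist(); print(s['eef_pos'],s['tool_rot'],s['contact_force']); cv2.imwrite('pics/w2.png',im[:,:,::-1])
X=W.reshape(-1,3);X=X[~np.isnan(X[:,0])]
p=X[(np.hypot(X[:,0]-.603,X[:,1]+.044)<.035)&(X[:,2]>.05)]
for z0 in np.arange(.05,.14,.006):
    q=p[(p[:,2]>=z0)&(p[:,2]<z0+.006)]
    if len(q)>5: print(round(z0,3),len(q),(q.min(0)+q.max(0))/2,q.max(0)-q.min(0),np.median(q,0))
E
```

```text
[ 0.6028 -0.0439  0.214 ] [-0.1837 -0.1473 -0.2074] 0.08498993914993948
scene L 132 rim z 0.0859576372151814 centre 243 [0.5931 0.2071 0.1261] 0.15288394683798034
scene R 143 rim z 0.06289673982167657 centre 294 [ 0.6118 -0.0495  0.1005] 0.12950996314416194
side L 216 rim z 0.08746005678436931 centre 389 [0.5823 0.2222 0.1238] 0.1537030845676256
side R 138 rim z 0.06413091589320793 centre 268 [ 0.5997 -0.0362  0.1008] 0.1284835699817124
[ 0.6028 -0.0439  0.2142] [ 0.5976 -3.084  -0.0001] [ 0.9616 -0.496  -0.5019]
0.05 92 [ 0.5947 -0.0488  0.0543] [0.0432 0.0441 0.0033] [ 0.5973 -0.0652  0.0556]
0.056 784 [ 0.5969 -0.0429  0.059 ] [0.053  0.0604 0.006 ] [ 0.5861 -0.0438  0.0593]
0.062 483 [ 0.5988 -0.0408  0.065 ] [0.057  0.063  0.0059] [ 0.5851 -0.0326  0.0652]
0.068 50 [ 0.6015 -0.0362  0.0709] [0.0409 0.0477 0.0057] [ 0.5839 -0.0411  0.071 ]
0.074 59 [ 0.5898 -0.0448  0.077 ] [0.0177 0.0399 0.0057] [ 0.5842 -0.0464  0.0765]
0.08 66 [ 0.5885 -0.0441  0.083 ] [0.0144 0.0378 0.006 ] [ 0.5838 -0.0443  0.0825]
0.086 78 [ 0.5987 -0.0458  0.0891] [0.0343 0.0401 0.0058] [ 0.5842 -0.049   0.0885]
0.092 752 [ 0.6017 -0.0444  0.095 ] [0.0403 0.0436 0.0059] [ 0.5923 -0.0535  0.0962]
0.098 302 [ 0.5997 -0.04    0.1008] [0.0322 0.032  0.0057] [ 0.5953 -0.0311  0.0988]
0.104 74 [ 0.5965 -0.0455  0.107 ] [0.0123 0.0252 0.0057] [ 0.5922 -0.0463  0.1075]
0.11 58 [ 0.5967 -0.0476  0.1129] [0.0123 0.022  0.0057] [ 0.5923 -0.0479  0.1128]
0.116 82 [ 0.6022 -0.0477  0.119 ] [0.0238 0.0232 0.006 ] [ 0.5929 -0.0511  0.1196]
0.122 877 [ 0.6035 -0.0472  0.1243] [0.0263 0.0257 0.0045] [ 0.6029 -0.0469  0.1241]
```

View pics/w2.png

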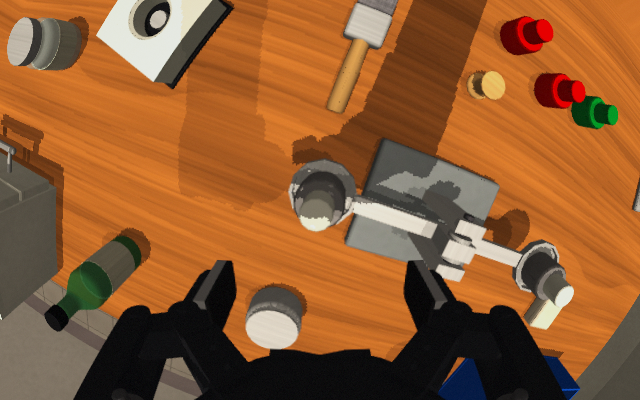

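The right pan dropped (picture (322,195)), so A is the full cartridge, and both are still standing. I'll grip A with the tool tilted 5° to match the beam.

Emit:
step_arm:
  steps:
    - {"xyz": [0, -0.008, 0], "rot": [0.172, 0.012, 0], "gripper": -1}
    - {"xyz": [0, -0.008, -0.06], "rot": [0.172, 0.012, 0], "gripper": -1}
    - {"xyz": [0, -0.008, -0.14], "rot": [0.172, 0.012, 0], "gripper": -1}
    - {"xyz": [0, -0.008, -0.19], "rot": [0.172, 0.012, 0], "gripper": -1}
    - {"xyz": [0, -0.008, -0.22], "rot": [0.172, 0.012, 0], "gripper": -1}
    - {"xyz": [0, -0.008, -0.229], "rot": [0.172, 0.012, 0], "gripper": -1}
    - {"xyz": [0, -0.008, -0.229], "rot": [0.172, 0.012, 0], "gripper": -1}
    - {"xyz": [0, -0.008, -0.229], "rot": [0.172, 0.012, 0], "gripper": -1}

```text
time_s: 11.9
eef_pos: [0.6037, -0.047, 0.1238]
tool_rot: [-0.595, 3.068, 0.139]
contact_force: [0.3, 0.6, -0.3]
opening: 0.0851
grip_force: 0.0
```

Emit:
step_arm:
  steps:
    - {"xyz": [0, 0, 0], "rot": [0, 0, 0], "gripper": 1}
    - {"xyz": [0, 0, 0], "rot": [0, 0, 0], "gripper": 1}
    - {"xyz": [0, 0, 0], "rot": [0, 0, 0], "gripper": 1}
    - {"xyz": [0, 0, 0], "rot": [0, 0, 0], "gripper": 1}
    - {"xyz": [0, 0, 0], "rot": [0, 0, 0], "gripper": 1}
    - {"xyz": [0, 0, 0], "rot": [0, 0, 0], "gripper": 1}
    - {"xyz": [0, 0, 0], "rot": [0, 0, 0], "gripper": 1}
    - {"xyz": [0, 0, 0], "rot": [0, 0, 0], "gripper": 1}

```text
time_s: 12.7
eef_pos: [0.603, -0.0473, 0.1232]
tool_rot: [-0.595, 3.07, 0.14]
contact_force: [-1.5, -0.7, 6.2]
opening: 0.0233
grip_force: 58.7
```

Emit:
step_arm:
  steps:
    - {"xyz": [0, 0, 0.01], "rot": [0, 0, 0], "gripper": 1}
    - {"xyz": [0, 0, 0.02], "rot": [0, 0, 0], "gripper": 1}
    - {"xyz": [0, 0, 0.03], "rot": [-0.03, -0.002, 0], "gripper": 1}
    - {"xyz": [0, 0, 0.04], "rot": [-0.08, -0.005, 0], "gripper": 1}
    - {"xyz": [0, 0, 0.05], "rot": [-0.13, -0.009, 0], "gripper": 1}
    - {"xyz": [0, 0, 0.06], "rot": [-0.172, -0.012, 0], "gripper": 1}
    - {"xyz": [0, 0, 0.08], "rot": [-0.172, -0.012, 0], "gripper": 1}
    - {"xyz": [0, 0, 0.12], "rot": [-0.172, -0.012, 0], "gripper": 1}

```text
time_s: 13.5
eef_pos: [0.6019, -0.0464, 0.1705]
tool_rot: [0.599, -3.081, -0.0]
contact_force: [-0.4, 0.3, -1.4]
opening: 0.0233
grip_force: 59.0
```

```bash
python3 pans.py
```

```text
[ 0.6019 -0.0464  0.1705] [-0.3628  0.2829 -1.3891] 0.023289447167357535
scene L 128 rim z 0.06471018731366848 centre 208 [0.5932 0.2117 0.1066] 0.12939605916760305
scene R 165 rim z 0.08661454404480974 centre 295 [ 0.6131 -0.043   0.1332] 0.1697446069020906
side L 183 rim z 0.06160430278657803 centre 423 [0.5823 0.2256 0.0974] 0.12798472704402158
side R 168 rim z 0.08469409360924995 centre 373 [ 0.601  -0.0349  0.1253] 0.1699975105853124
```

Emit:
step_arm:
  steps:
    - {"xyz": [0, 0, 0.06], "rot": [0, 0, 0], "gripper": 1}
    - {"xyz": [-0.02, -0.1, 0.06], "rot": [0, 0, 0], "gripper": 1}
    - {"xyz": [-0.04, -0.21, 0.06], "rot": [0, 0, 0], "gripper": 1}
    - {"xyz": [-0.06, -0.32, 0.06], "rot": [0, 0, 0], "gripper": 1}
    - {"xyz": [-0.08, -0.43, 0.06], "rot": [0, 0, 0], "gripper": 1}
    - {"xyz": [-0.085, -0.498, 0.06], "rot": [0, 0, 0], "gripper": 1}
    - {"xyz": [-0.085, -0.498, 0.06], "rot": [0, 0, 0], "gripper": 1}
    - {"xyz": [-0.085, -0.498, 0.06], "rot": [0, 0, 0], "gripper": 1}

```text
time_s: 14.4
eef_pos: [0.5683, -0.247, 0.1942]
tool_rot: [0.594, -3.084, -0.001]
contact_force: [0.6, 1.0, -2.5]
opening: 0.023
grip_force: 59.3
```

Run:
```python
from h import *
np.set_printoptions(precision=4,suppress=True)
s,im,W=wrist(); print(s['eef_pos'],s['tool_rot'],s['contact_force'],s['time_s']); cv2.imwrite('pics/w3.png',im[:,:,::-1]); np.savez('w3',W=W,im=im)
X=W.reshape(-1,3);X=X[~np.isnan(X[:,0])]
c=np.array([.495,-.276])
D=X[(np.hypot(*(X[:,:2]-c).T)<.085)&(X[:,2]>.042)&(X[:,2]<.05)]; print(len(D),np.median(D,0),cv2.minAreaRect(D[:,:2].astype(np.float32)))
for k in range(2):
    r=np.hypot(*(D[:,:2]-c).T); a=np.arctan2(*(D[:,:2]-c).T[::-1]); k=((a+np.pi)/(2*np.pi)*48).astype(int)
    e=np.array([D[k==j][np.argmin(r[k==j])][:2] for j in range(48) if (k==j).any()]); q,err=circ(e); print('bore edge',q,err); c=q[:2]
P=X[(np.hypot(*(X[:,:2]-c).T)<.009)&(X[:,2]<.04)]; print('pin',len(P),np.median(P,0))
# held cartridge
e=s['eef_pos']; H=X[(np.hypot(*(X[:,:2]-e[:2]).T)<.03)&(X[:,2]>e[2]-.08)&(X[:,2]<e[2]+.02)]
for z0 in np.arange(-.07,.01,.006):
    q=H[(H[:,2]-e[2]>=z0)&(H[:,2]-e[2]<z0+.006)]
    if len(q)>20: print(round(z0,3),len(q),'mid',(q.min(0)+q.max(0))[:2]/2-e[:2],(q.max(0)-q.min(0))[:2])
B=H[(H[:,2]-e[2]<-.03)]; print('body',len(B), circ(B[:,:2],.022,e[:2])[0]-e[:2] if len(B)>20 else '', B[:,2].min()-e[2] if len(B) else '')
```

```text
[ 0.5683 -0.247   0.1942] [ 0.5942 -3.0844 -0.0011] [ 0.5915  0.9579 -2.5471] 14.4
11791 [ 0.4932 -0.2775  0.0459] ((0.49374866485595703, -0.27716702222824097), (0.10605528950691223, 0.1062399297952652), 72.16065216064453)
bore edge [ 0.4938 -0.2772  0.0236] 0.00023874407318810967
bore edge [ 0.4937 -0.2771  0.0236] 0.0002437217444224417
pin 292 [ 0.4937 -0.2771  0.0265]
-0.064 114 mid [-0.0083 -0.0017] [0.0264 0.0394]
-0.058 183 mid [-0.0101 -0.0015] [0.0224 0.04  ]
-0.052 204 mid [-0.0088 -0.0017] [0.0256 0.0395]
-0.046 217 mid [-0.0081 -0.0017] [0.0267 0.0397]
-0.04 247 mid [-0.0093 -0.0018] [0.0248 0.0395]
-0.034 408 mid [-0.0067 -0.0009] [0.0295 0.041 ]
-0.028 1342 mid [-0.0075 -0.0011] [0.027  0.0401]
-0.022 218 mid [-0.006  -0.0017] [0.0132 0.0218]
-0.016 458 mid [-0.0067 -0.0027] [0.0193 0.0441]
-0.01 553 mid [-0.0008 -0.0023] [0.0315 0.0465]
-0.004 2395 mid [-0.0008 -0.0022] [0.0318 0.0468]
0.002 486 mid [-0.0008 -0.0024] [0.0318 0.0472]
0.008 507 mid [-0.0009 -0.0023] [0.0321 0.0473]
body 1146 [0.001  0.0005] -0.06297016693271171
```

View pics/w3.png

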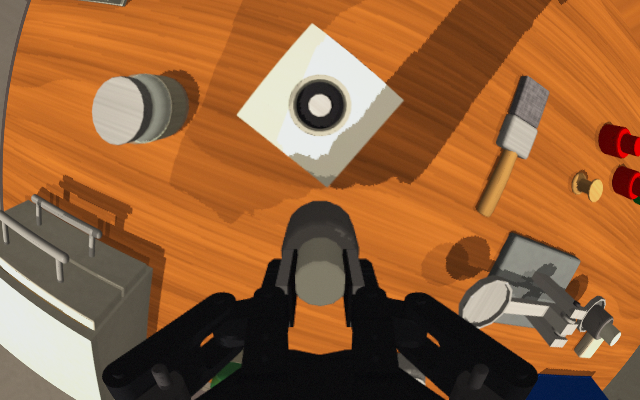

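The bore is at picture (319,103), world (0.4937,-0.2771). I'll go over it, to just above the mouth.

Emit:
step_arm:
  steps:
    - {"xyz": [-0.1, -0.042, 0], "rot": [0, 0, 0], "gripper": 1}
    - {"xyz": [-0.19, -0.079, 0], "rot": [0, 0, 0], "gripper": 1}
    - {"xyz": [-0.19, -0.079, 0], "rot": [0, 0, 0], "gripper": 1}
    - {"xyz": [-0.19, -0.079, -0.07], "rot": [0, 0, 0], "gripper": 1}
    - {"xyz": [-0.19, -0.079, -0.15], "rot": [0, 0, 0], "gripper": 1}
    - {"xyz": [-0.19, -0.079, -0.197], "rot": [0, 0, 0], "gripper": 1}
    - {"xyz": [-0.19, -0.079, -0.197], "rot": [0, 0, 0], "gripper": 1}
    - {"xyz": [-0.19, -0.079, -0.197], "rot": [0, 0, 0], "gripper": 1}

```text
time_s: 15.25
eef_pos: [0.4937, -0.2767, 0.1162]
tool_rot: [-0.601, 3.083, 0.001]
contact_force: [1.3, -0.5, -1.9]
opening: 0.0232
grip_force: 59.4
```

Run:
```python
from h import *
np.set_printoptions(precision=4,suppress=True)
s,im,W=wrist(); print(s['eef_pos'],s['tool_rot'],s['contact_force'],s['ft_torque']); e=s['eef_pos']
cv2.imwrite('pics/w4.png',im[150:400,180:460,::-1])
X=W.reshape(-1,3);X=X[~np.isnan(X[:,0])]
H=X[(np.hypot(*(X[:,:2]-e[:2]).T)<.03)]
B=H[(H[:,2]-e[2]<-.03)&(H[:,2]>.052)]; print(len(B),circ(B[:,:2],.022,e[:2])[0]-e[:2])
```

```text
[ 0.4937 -0.2767  0.1162] [-0.6005  3.0833  0.0008] [ 1.3324 -0.4863 -1.93  ] [-0.0028 -0.0668  0.0169]
1144 [0.001  0.0005]
```

Emit:
step_arm:
  steps:
    - {"xyz": [-0.002, -0.001, 0], "rot": [0, 0, 0], "gripper": 1}
    - {"xyz": [-0.002, -0.001, -0.008], "rot": [0, 0, 0], "gripper": 1}
    - {"xyz": [-0.002, -0.001, -0.016], "rot": [0, 0, 0], "gripper": 1}
    - {"xyz": [-0.002, -0.001, -0.024], "rot": [0, 0, 0], "gripper": 1}
    - {"xyz": [-0.002, -0.001, -0.032], "rot": [0, 0, 0], "gripper": 1}
    - {"xyz": [-0.002, -0.001, -0.04], "rot": [0, 0, 0], "gripper": 1}
    - {"xyz": [-0.002, -0.001, -0.045], "rot": [0, 0, 0], "gripper": 1}
    - {"xyz": [-0.002, -0.001, -0.045], "rot": [0, 0, 0], "gripper": 1}

```text
time_s: 16.1
eef_pos: [0.4919, -0.2781, 0.0975]
tool_rot: [0.598, -3.084, -0.001]
contact_force: [0.4, 0.4, -2.4]
opening: 0.0231
grip_force: 59.4
```

Emit:
step_arm:
  steps:
    - {"xyz": [0, 0, -0.005], "rot": [0, 0, 0], "gripper": 1}
    - {"xyz": [0, 0, -0.01], "rot": [0, 0, 0], "gripper": 1}
    - {"xyz": [0, 0, -0.015], "rot": [0, 0, 0], "gripper": 1}
    - {"xyz": [0, 0, -0.02], "rot": [0, 0, 0], "gripper": 1}
    - {"xyz": [0, 0, -0.025], "rot": [0, 0, 0], "gripper": 1}
    - {"xyz": [0, 0, -0.03], "rot": [0, 0, 0], "gripper": 1}
    - {"xyz": [0, 0, -0.033], "rot": [0, 0, 0], "gripper": 1}
    - {"xyz": [0, 0, -0.033], "rot": [0, 0, 0], "gripper": 1}

```text
time_s: 16.9
eef_pos: [0.4921, -0.2783, 0.0846]
tool_rot: [-0.598, 3.084, -0.0]
contact_force: [-0.9, 0.4, -0.1]
opening: 0.0233
grip_force: 59.8
```

Emit:
step_arm:
  steps:
    - {"xyz": [0, 0, -0.0015], "rot": [0, 0, 0], "gripper": 1}
    - {"xyz": [0, 0, -0.003], "rot": [0, 0, 0], "gripper": 1}
    - {"xyz": [0, 0, -0.0045], "rot": [0, 0, 0], "gripper": 1}
    - {"xyz": [0, 0, -0.006], "rot": [0, 0, 0], "gripper": 1}
    - {"xyz": [0, 0, -0.0075], "rot": [0, 0, 0], "gripper": 1}
    - {"xyz": [0, 0, -0.009], "rot": [0, 0, 0], "gripper": 1}
    - {"xyz": [0, 0, -0.009], "rot": [0, 0, 0], "gripper": 1}
    - {"xyz": [0, 0, -0.009], "rot": [0, 0, 0], "gripper": 1}

```text
time_s: 17.7
eef_pos: [0.4922, -0.2784, 0.0829]
tool_rot: [-0.597, 3.084, -0.001]
contact_force: [-4.1, 2.7, 19.1]
opening: 0.0232
grip_force: 61.6
```

Run:
```python
from h import *
np.set_printoptions(precision=4,suppress=True)
s,im,W=wrist(); e=s['eef_pos']; print(e,s['contact_force'],s['ft_torque'])
X=W.reshape(-1,3);ok=~np.isnan(X[:,0]);X=X[ok]
H=X[(np.hypot(X[:,0]-.4937,X[:,1]+.2771)<.021)&(X[:,2]>.04)&(X[:,2]<e[2]-.008)]
print(np.histogram(H[:,2],bins=np.arange(.04,.08,.002)))
T=H[(H[:,2]>.053)&(H[:,2]<.064)]; A=np.c_[T[:,:2]-[.4937,-.2771],np.ones(len(T))]; print('plane',np.linalg.lstsq(A,T[:,2],rcond=None)[0],len(T))
D=X[(np.hypot(X[:,0]-.4937,X[:,1]+.2771)<.06)&(np.hypot(X[:,0]-.4937,X[:,1]+.2771)>.033)&(X[:,2]>.042)&(X[:,2]<.05)];print('dock top',np.median(D[:,2]))
N=X[(np.hypot(X[:,0]-.4937,X[:,1]+.2771)<.011)&(X[:,2]>e[2]-.01)&(X[:,2]<e[2]+.012)]; print('neck top',np.median(N,0) if len(N) else '',len(N), np.histogram(N[:,2],bins=8))
f=im[200:330,230:410]; cv2.imwrite('pics/w5.png',cv2.resize(f[:,:,::-1],None,fx=4,fy=4,interpolation=cv2.INTER_CUBIC))
```

```text
[ 0.4922 -0.2784  0.0829] [-4.1317  2.692  19.0583] [0.5923 0.9571 0.0327]
(array([  0,   0,   0,   0,   0,   0,   2,  95, 903, 103,  73,  69,  76,
        91, 118, 144, 150,  48,   0]), array([0.04 , 0.042, 0.044, 0.046, 0.048, 0.05 , 0.052, 0.054, 0.056,
       0.058, 0.06 , 0.062, 0.064, 0.066, 0.068, 0.07 , 0.072, 0.074,
       0.076, 0.078]))
plane [0.0813 0.0171 0.0587] 1245
dock top 0.04600980217598805
neck top [ 0.4932 -0.2773  0.084 ] 1387 (array([102, 705, 534,  42,   0,   0,   0,   4]), array([0.0822, 0.0831, 0.0841, 0.085 , 0.0859, 0.0868, 0.0878, 0.0887,
       0.0896]))
```

View pics/w5.png

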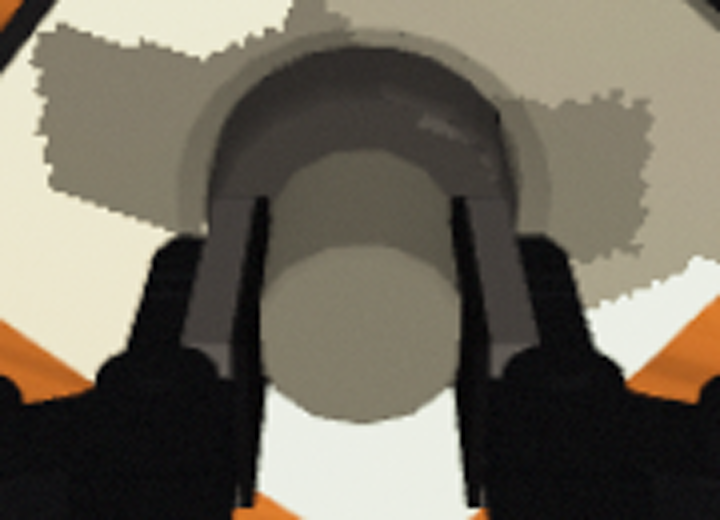

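Emit:
step_arm:
  steps:
    - {"xyz": [0, 0, 0.005], "rot": [0, 0, 0], "gripper": 1}
    - {"xyz": [0.002, 0.002, 0.007], "rot": [0, 0, 0], "gripper": 1}
    - {"xyz": [0.002, 0.002, 0.005], "rot": [0, 0, 0], "gripper": 1}
    - {"xyz": [0.002, 0.002, 0.004], "rot": [0, 0, 0], "gripper": 1}
    - {"xyz": [0.002, 0.002, 0.003], "rot": [0, 0, 0], "gripper": 1}
    - {"xyz": [0.002, 0.002, 0.002], "rot": [0, 0, 0], "gripper": 1}
    - {"xyz": [0.002, 0.002, 0.002], "rot": [0, 0, 0], "gripper": 1}
    - {"xyz": [0.002, 0.002, 0.002], "rot": [0, 0, 0], "gripper": 1}

```text
time_s: 18.55
eef_pos: [0.4931, -0.2773, 0.0829]
tool_rot: [-0.598, 3.084, -0.0]
contact_force: [-2.0, 2.4, 11.3]
opening: 0.0232
grip_force: 61.0
```

Run:
```python
from h import *
np.set_printoptions(precision=4,suppress=True)
s,im,W=wrist(); e=s['eef_pos']; print(e,s['contact_force'])
X=W.reshape(-1,3);X=X[~np.isnan(X[:,0])]
N=X[(np.hypot(*(X[:,:2]-e[:2]).T)<.016)&(X[:,2]>.0825)&(X[:,2]<.0875)]; c=(N.max(0)+N.min(0))/2; print('neck c',c,N.max(0)-N.min(0))
for nm,P in [('neck',N[np.hypot(*(N[:,:2]-c[:2]).T)<.0105])]+[('body',X[(np.hypot(*(X[:,:2]-c[:2]).T)<.0205)&(np.hypot(*(X[:,:2]-c[:2]).T)>.0155)&(X[:,2]>.053)&(X[:,2]<.0605)])]:
    A=np.c_[P[:,:2]-c[:2],np.ones(len(P))]; q=np.linalg.lstsq(A,P[:,2],rcond=None)[0]; print(nm,len(P),q,(P[:,2]-A@q).std(),np.median(P[:,2]))
```

```text
[ 0.4931 -0.2773  0.0829] [-1.9769  2.4006 11.3045]
neck c [ 0.4929 -0.2773  0.085 ] [0.0286 0.0299 0.0049]
neck 1312 [ 0.0007 -0.0008  0.0839] 0.0005520390830763129 0.0839131630355862
body 852 [0.0479 0.0216 0.0572] 0.0009637598813089039 0.05663450488506282
```

The cartridge is upright (neck top level), 18 mm above the table, and rigid under varied load, so it stands on the bottom. I'll hold it with about 15 N.

Emit:
step_arm:
  steps:
    - {"xyz": [0, 0, -0.0004], "rot": [0, 0, 0], "gripper": 1}
    - {"xyz": [0, 0, -0.0004], "rot": [0, 0, 0], "gripper": 1}
    - {"xyz": [0, 0, -0.0004], "rot": [0, 0, 0], "gripper": 1}
    - {"xyz": [0, 0, -0.0004], "rot": [0, 0, 0], "gripper": 1}
    - {"xyz": [0, 0, -0.0004], "rot": [0, 0, 0], "gripper": 1}
    - {"xyz": [0, 0, -0.0004], "rot": [0, 0, 0], "gripper": 1}
    - {"xyz": [0, 0, -0.0004], "rot": [0, 0, 0], "gripper": 1}
    - {"xyz": [0, 0, -0.0004], "rot": [0, 0, 0], "gripper": 1}

```text
time_s: 19.4
eef_pos: [0.4931, -0.2773, 0.0829]
tool_rot: [-0.598, 3.084, -0.001]
contact_force: [-3.2, 2.8, 14.1]
opening: 0.0231
grip_force: 61.0
```

Emit:
step_arm:
  steps:
    - {"xyz": [0, 0, 0.0015], "rot": [0, 0, 0], "gripper": 1}
    - {"xyz": [0, 0, 0.0025], "rot": [0, 0, 0], "gripper": 1}
    - {"xyz": [0, 0, 0.003], "rot": [0, 0, 0], "gripper": -1}
    - {"xyz": [0, 0, 0.003], "rot": [0, 0, 0], "gripper": -1}
    - {"xyz": [0, 0, 0.003], "rot": [0, 0, 0], "gripper": -1}
    - {"xyz": [0, 0, 0.003], "rot": [0, 0, 0], "gripper": -1}
    - {"xyz": [0, 0, 0.003], "rot": [0, 0, 0], "gripper": -1}
    - {"xyz": [0, 0, 0.003], "rot": [0, 0, 0], "gripper": -1}

```text
time_s: 20.2
eef_pos: [0.4928, -0.2775, 0.0829]
tool_rot: [0.598, -3.084, -0.0]
contact_force: [0.5, 0.1, -0.1]
opening: 0.0851
grip_force: 0.0
```

Emit:
step_arm:
  steps:
    - {"xyz": [0, 0, 0.02], "rot": [0, 0, 0], "gripper": -1}
    - {"xyz": [0, 0, 0.06], "rot": [0, 0, 0], "gripper": -1}
    - {"xyz": [0, 0, 0.12], "rot": [0, 0, 0], "gripper": -1}
    - {"xyz": [0, 0, 0.2], "rot": [0, 0, 0], "gripper": -1}
    - {"xyz": [0, 0, 0.28], "rot": [0, 0, 0], "gripper": -1}
    - {"xyz": [0, 0, 0.34], "rot": [0, 0, 0], "gripper": -1}
    - {"xyz": [0, 0, 0.35], "rot": [0, 0, 0], "gripper": -1}
    - {"xyz": [0, 0, 0.35], "rot": [0, 0, 0], "gripper": -1}

```text
time_s: 21.0
eef_pos: [0.4931, -0.2777, 0.224]
tool_rot: [-0.597, 3.083, -0.002]
contact_force: [-0.5, 0.2, -0.7]
opening: 0.0855
grip_force: 0.0
```

```bash
python3 pans.py
python3 - <<'E'
from h import *
np.set_printoptions(precision=4,suppress=True)
s,im,W=wrist(); X=W.reshape(-1,3);X=X[~np.isnan(X[:,0])]; print(s['eef_pos'],s['contact_force'])
r=np.hypot(X[:,0]-.4937,X[:,1]+.2771); N=X[(r<.012)&(X[:,2]>.06)]; c=N.mean(0)
for P in [X[(r<.01)&(X[:,2]>.06)],X[(r>.015)&(r<.0205)&(X[:,2]>.05)&(X[:,2]<.062)]]:
    A=np.c_[P[:,:2]-c[:2],np.ones(len(P))]; print(len(P),np.linalg.lstsq(A,P[:,2],rcond=None)[0],np.median(P[:,2]))
f=im[:,100:640]; cv2.imwrite('pics/w6.png',f[:,:,::-1])
E
```

```text
[ 0.4931 -0.2777  0.224 ] [-0.4695  0.2453 -0.6745] 0.08549160118651443
scene L 132 rim z 0.06504629757784122 centre 197 [0.592  0.2109 0.1083] 0.13119379035127468
scene R 237 rim z 0.08628560665827159 centre 146 [ 0.6042 -0.0436  0.0836] 0.0890274511049911
side L 178 rim z 0.06120776711392103 centre 434 [0.5825 0.226  0.0979] 0.12842143420526386
side R 225 rim z 0.08540128393587179 centre 133 [ 0.6032 -0.0441  0.0823] 0.0878355106184723
[ 0.4921 -0.2772  0.2221] [-0.0202  0.1915  0.2728]
383 [-0.1598 -0.0922  0.0855] 0.08389678047287266
466 [0.0034 0.0052 0.0568] 0.0568327917149979
```

View pics/w6.png

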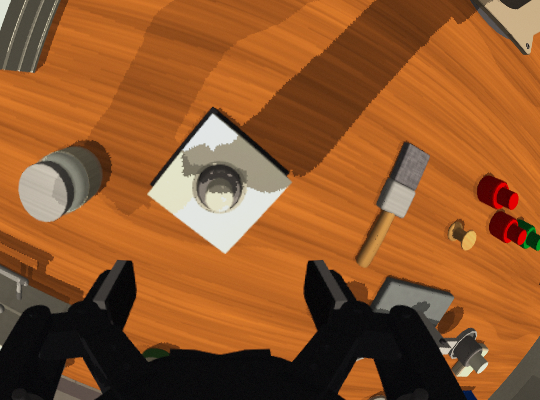

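The full cartridge sits level in the dock at (218,187), and the spent one stands on its pan at (468,352). Everything else is undisturbed, so I'll hand the job in.

```bash
python3 -c "
from bench import env; print(env.close_job())"
```

```text
the job is handed in; nothing more can be done
None
```

The right pan dropped, so I docked that cartridge, pressed it onto the bottom with about 15 N for 0.8 s and released it. A first touch at the bottom reached about 21 N. The other cartridge still stands on the left pan, and the job is handed in (no verdict was returned).

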